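# Unlatch the sample case, put the bottle on the balance, latch the case again

## Task

Pinch together the two spring buttons on the lid of the sample case to free its catches, lift the lid off and set it down, right way up, on the flat mat. Take the bottle out of the case and, keeping it upright, stand it gently in the middle of the balance pan. Then put the lid back on the case, fully down, with both catches sprung out and locked again, and leave the bystanding reagent bottle, beaker and tip box alone.

Things in the scene. Friction and masses are not known exactly. Their poses are not given: they have to be found in the camera images.
- case: Open grey case, fixed to the bench, 128 mm (its x) by 168 mm (its y), rim 110 mm high, walls and floor 6 mm. Origin: centre of the underside, z up. At each short end (+y, -y) a steel keeper 44 mm wide (x) reaches to 99 mm from the centre, top 136 mm high; its lip points inward to 85 mm from the centre, lip underside 128 mm high. Shut, each catch tongue is tucked 5 mm under its lip.
- lid: Loose white lid, 220 g, same either way round. Origin: centre of the underside of its locating rim, z up. Rim 8 mm high, tapered, 108 (x) x 151 (y) mm at its top: 4 mm (x) and 2.5 mm (y) play to each side in the case's mouth; plate on it 126 x 164 mm, 8 to 14 mm high. Starts shut on the case, y axis along the case's y, origin 102 mm above the case's origin; that is also fully down.
- lid_pinch (a point): On the lid, midway between its two upright black button paddles, 52 mm above the lid's origin: pinch here, fingers closing along the lid's y. Paddles 40 mm wide (x), tops 72 mm above the lid's origin, ribbed outer faces 58 mm apart at rest, 38 mm apart fully pressed. Between them a fixed housing 20 mm thick (y), 36 mm (x), top at 58 mm. Held by the pinch the lid can be lifted and carried.
- catch_a (a joint): Inward travel (m) of the +y button: 0 sprung out, 0.010 fully in (stop); spring 2 N at rest, 6.5 N fully in; a 30 to 40 N pinch holds both in. One piece with a steel tongue on the lid, 24 mm wide, 15.5 to 23.5 mm above the lid's origin, reaching 90 mm from the centre, 80 mm when pressed. Tongue out: its lip stops the lid coming off or on. Pressed: clears the lip by 5 mm. Let go: it springs out.
- catch_b (a joint): The same for the lid's -y side.
- bottle: Loose bottle of translucent plastic with a ribbed white screw cap, standing upright in the case, hidden until the lid is off. About 0.14 to 0.28 kg. Origin: centre of its base, z up. Body 62 mm across up to 54 mm, shoulder up to 64 mm, cap 44 mm across from 64 to 94 mm (total height 94 mm).
- balance: Laboratory balance, fixed on the bench, white body 220 mm (x, from -140 to +80 mm) by 180 mm (y, centred), 50 mm high, with a dark display strip at its -x end. Origin: on the bench right under the centre of the pan, z up. The mat and the balance may swap sides of the case.
- pan (a point): Centre of the top of the balance's round steel pan, 130 mm across, 66 mm above the bench.
- mat: Flat square grey mat, 200 x 200 mm, 3 mm thick, fixed to the bench; origin: centre of its underside. The lid is parked here.
- reagent: Bystander: white reagent bottle, 68 mm across, 125 mm high, standing loose on the bench; origin: centre of its base.
- beaker: Bystander: glass beaker, 72 mm across, 90 mm high, loose; origin: centre of its base.
- tipbox: Bystander: closed grey box, 88 x 123 mm, 72 mm high, loose; origin: centre of its base.
Things that resemble listed ones, but are neither listed nor needed, are in the scene too. Of the things that look like the case, the larger one is meant. What is shaped like the lid but red is not meant.

How it is judged:
By the outcome, as a careful person would: the job done as asked, in the order asked, and still so for the second after the job is handed in, with the robot touching nothing.
It also fails if it takes over 72 s, if anything falls off the work surface, if the arm or the gripper's body presses on something with over 40 N, if the wrist force passes 120 N, or if a joint passes its speed limit or range.

## Robot

A 6-joint arm with a two-finger parallel gripper is mounted at the origin on the work surface. World frame = base frame: x ahead of the robot, y to its left, z up, the work surface at z = 0. Lengths are in m, angles in rad, forces in N, time in s.
With the tool pointing down it reaches from about 0.225 to 0.875 m from the base axis. Payload 3.4 kg.
Tool frame: the origin (TCP) lies at the very end of the fingers, on their centre line; the grasp point (between the pads) lies 19 mm behind it; z points along the fingers, y is the direction in which the jaws open and shut (so a half turn about z gives the same grasp; the last joint's range is limited). The gripper opens to 85 mm and grips with 20 to 120 N. Pads are 22 mm wide; open, the fingers measure 114 mm over their backs; the gripper's body (76 mm by 85 mm) begins 54 mm behind the grasp point. The pads swing forward as they close: fully open they stand 13 mm farther back than shut.
Start: joints at [-1.36, 0.276, 1.505, -0, 1.361, -0.121], TCP at [0.187, -0.544, 0.231] pointing down, gripper open.
Joint ranges: [-2.89, 2.89], [-0.75, 2.08], [0.22, 2.7], [-1.18, 4.32], [0.11, 2.71], [-2.7, 2.7]. Speed limits (rad/s): [2.57, 2.57, 3.14, 3.14, 3.14, 3.14].

## Interface

Orientations are given as a unit quaternion [w, x, y, z].
In Python, from rig import telemetry, optics, order gives the robot as it stands.
- The arm moves only by the shell command python3 -m creep 'ROWS' [FORCE]. ROWS is a JSON object of lists of equal length, an entry for each row: "slide": the shift along the world's x, y, z normalised to -1 to 1, where 1 is 0.15 m, a list of three; "twist": the turn, a rotation vector about the world's x, y, z normalised to -1 to 1, where 1 is 360 degrees, a list of three; "fingers": the gripper's target within -1 to 1 (fully open at 1, half-way at 0, shut at -1). A call has 1 to 20 rows; each row is the pose to reach, as a shift and turn from the pose commanded when the call began, turning the shorter way round; what a row does not reach only later rows make up. A row lasts 1/10 s, in which the tool goes at most 50 mm and 8.59 degrees, less where a joint would pass 70% of its speed; a pose out of reach is approached as far as the arm can. A call with a number of a shift or a turn outside -1 to 1 is refused whole. A call with a gripper value outside its range is refused whole. The fingers move at their own pace and stop on an object; FORCE is the grip in N (left out, the last holds). Time passes only in rows, so rows that repeat a pose let the fingers close. It gives the time, the measured TCP pose, the force and the opening at its end, in the units of the state.
- telemetry.get_state(): the state, without advancing time (a new reading comes with each control period).
- optics.get_image(name): name is "side" or "top"; returns a dict with "img" (400x640x3 uint8, blue, green, red), "depth" (400x640 float32, m along the optical axis (not along the pixel's ray), 0 where there is no reading), "fovy" (degrees; the focal length in pixels is half the picture's height over the tangent of half this angle, whatever the lens; pixels are square), "cx", "cy" (the principal point, pixels), "world_from_camera" (4x4, takes a point from camera to world coordinates). Camera axes: x right, y down, z forward; pixel columns grow to the right and rows downward; lengths in m; the calibration is good to about 2 mm. A picture is of the moment at which its call begins.
- order.sign_off(): hands the job in, once; it reports no verdict.
The state is a dict: "clock": time; "qpos": joint angles; "qd": joint speeds; "effort": joint torques, N m; "position": TCP position; "ee_rot": TCP orientation; "contact_force": force on the tool from outside, world axes, zero at the start; "moment": the same for the moment, N m; "width": finger opening in m.
Only numpy, scipy, OpenCV 4.12 (cv2) and the standard library are available. Lean on these libraries where they do the work, as an engineer would, in place of code of your own. Each camera call takes 0.05 s, during which the arm holds its last target.

## Working session

There is one attempt and no reset: what is moved stays moved. The work goes in short steps, Python scripts to look and compute and a shell command to move; the robot and the scene stay as the last step left them, time stands still between calls to the robot, and variables do not carry over. Pictures are saved under pics/ and viewed, and the job is handed in when it is done.

```bash
ls; mkdir -p pics; cat > h.py <<'E'
import numpy as np,cv2
from rig import telemetry, optics
def shot(name,fn=None):
    d=optics.get_image(name)
    if fn: cv2.imwrite(f'pics/{fn}.png',d['img'])
    return d
def cloud(d):
    h,w=d['depth'].shape
    f=h/2/np.tan(np.radians(d['fovy'])/2)
    u,v=np.meshgrid(np.arange(w),np.arange(h))
    z=d['depth']
    P=np.stack([(u-d['cx'])/f*z,(v-d['cy'])/f*z,z],-1)
    T=np.array(d['world_from_camera'])
    W=P@T[:3,:3].T+T[:3,3]
    W[z==0]=np.nan
    return W
E
python3 - <<'E'
from h import *
import pickle
for n in('top','side'):
    d=shot(n,n+'0'); pickle.dump(d,open(n+'0.pkl','wb')); print(n,d['fovy'],d['cx'],d['cy'],np.round(d['world_from_camera'],3))
print(telemetry.get_state())
E
```

```text
pics
top 45.408048236533254 317.49873770739464 197.60352651176484 [[-0.018 -0.984  0.178  0.346]
 [-1.     0.017 -0.005 -0.093]
 [ 0.002 -0.178 -0.984  1.403]
 [ 0.     0.     0.     1.   ]]
side 57.6473463863066 315.4965131707918 198.82228688760685 [[ 0.998 -0.04   0.048  0.539]
 [-0.062 -0.518  0.853 -1.081]
 [-0.009 -0.855 -0.519  0.702]
 [ 0.     0.     0.     1.   ]]
{'clock': 0.1, 'qpos': array([-1.35999578e+00,  2.76522053e-01,  1.50601589e+00, -1.68910537e-06,
        1.36066378e+00, -1.21025652e-01]), 'qd': array([ 1.57400036e-03, -1.72337823e-03, -3.61799400e-03, -3.15254691e-04,
       -3.12348703e-05,  5.58799609e-04]), 'effort': array([ 1.62595683e-03, -4.17701054e+01, -2.46405602e+01, -1.71957895e-04,
        5.80996988e-03, -3.80622339e-06]), 'position': array([ 0.18720066, -0.54318398,  0.230528  ]), 'ee_rot': array([-8.03687956e-04,  9.86267617e-01,  1.65153083e-01, -3.69264172e-05]), 'contact_force': array([ 0.19160596, -0.45248969,  0.45599379]), 'moment': array([-0.0084985 , -0.00013252,  0.00277683]), 'width': 0.0855858967698272}
```

View pics/top0.png

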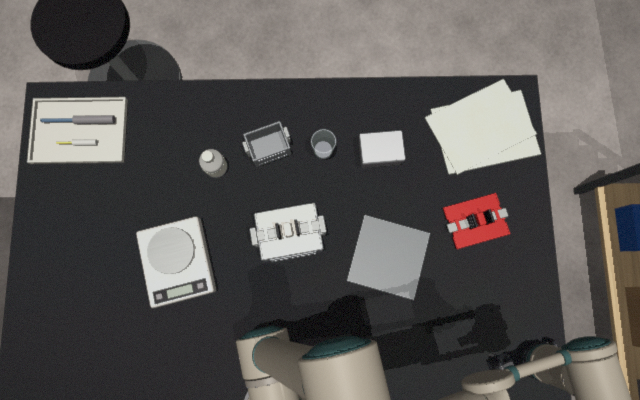

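View pics/side0.png

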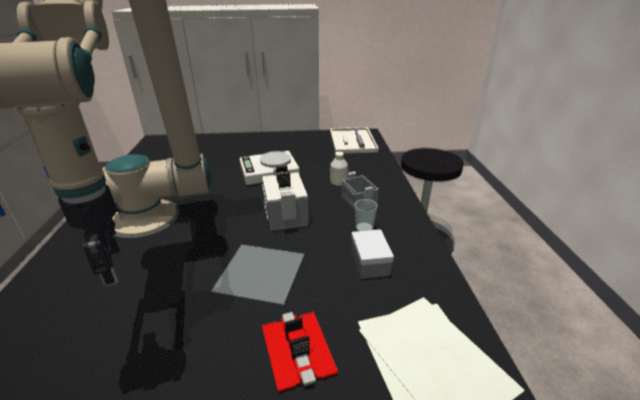

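Top view. Candidates for the lidded case are the white-lidded case at (288,230) and the smaller open grey case at (267,143). For the lid they are the white one at (288,230) and the red one at (478,220). I choose the large one with the white lid. The balance is at (172,255), the mat at (389,257), and the bystanders are at (213,162), (323,144) and (382,148).

```bash
python3 - <<'E'
from h import *
import pickle
d=pickle.load(open('top0.pkl','rb'));W=cloud(d)
im=d['img']
a=cv2.resize(im[185:280,220:350],None,fx=6,fy=6,interpolation=cv2.INTER_CUBIC);cv2.imwrite('pics/crop1.png',a)
def rect(box,zlo,zhi,white=None):
    u0,u1,v0,v1=box
    P=W[v0:v1,u0:u1].reshape(-1,3);I=im[v0:v1,u0:u1].reshape(-1,3).astype(int)
    m=(P[:,2]>zlo)&(P[:,2]<zhi)
    if white: m&=I.min(1)>white
    return P[m]
def mar(P):
    r=cv2.minAreaRect((P[:,:2]*1000).astype(np.float32)); return np.round(r[0],1),np.round(r[1],1),round(r[2],1),len(P),np.median(P[:,2]).round(4),np.round(P.mean(0),4)
print('table z',np.nanmedian(W[290:320,80:120,2]))
for lo,hi in((.105,.123),(.124,.145),(.15,.165),(.165,.185)):
    P=rect((235,340,190,275),lo,hi); print('lid',lo,mar(P))
P=rect((235,340,190,275),.124,.145)
c=P[:,1].mean()
for s in(P[P[:,1]>c],P[P[:,1]<=c]): print(' keeper',mar(s))
P=rect((235,340,190,275),.163,.185)
for s in(P[P[:,1]>P[:,1].mean()],P[P[:,1]<=P[:,1].mean()]): print(' pad',mar(s))
P=rect((335,440,205,305),-.003,.010,90);print('mat',mar(P))
P=rect((130,220,210,310),.04,.058);print('bal',mar(P))
P=rect((130,220,210,310),.06,.075);print('pan',mar(P), cv2.minEnclosingCircle((P[:,:2]*1000).astype(np.float32)))
for n,b,lo,hi in(('reagent',(190,235,140,185),.02,.2),('small',(235,297,115,170),.03,.2),('beaker',(305,342,122,165),.02,.2),('tip',(350,412,120,172),.06,.1),('red',(435,520,185,255),.01,.2)):
    print(n,mar(rect(b,lo,hi)))
E
```

```text
table z 1.4419476717986157e-05
lid 0.105 (array([490.4, -18.4]), array([128.3, 196.5]), 9.3, 2295, np.float64(0.1154), array([ 0.4881, -0.0192,  0.1154]))
lid 0.124 (array([490.4, -18.8]), array([ 44. , 198.2]), 9.1, 510, np.float64(0.1287), array([ 0.4894, -0.0181,  0.13  ]))
lid 0.15 (array([489.3, -19.1]), array([36.8, 59.7]), 10.8, 118, np.float64(0.1591), array([ 0.4894, -0.0191,  0.1585]))
lid 0.165 (array([489.8, -19.3]), array([39.4, 59.1]), 10.8, 99, np.float64(0.1726), array([ 0.4901, -0.0195,  0.1726]))
 keeper (array([481.4,  31.9]), array([43.9, 94.3]), 7.9, 254, np.float64(0.1291), array([0.4782, 0.0494, 0.1302]))
 keeper (array([499.9, -68.8]), array([44. , 96.9]), 7.0, 256, np.float64(0.1282), array([ 0.5005, -0.0851,  0.1299]))
 pad (array([485.1,   5.1]), array([26.8, 33.5]), 64.7, 53, np.float64(0.1726), array([0.486 , 0.0049, 0.172 ]))
 pad (array([493.6, -43. ]), array([35. , 25.7]), 37.8, 53, np.float64(0.1719), array([ 0.4942, -0.0438,  0.172 ]))
mat (array([ 422.4, -304.7]), array([200.9, 201.7]), 73.1, 4510, np.float64(0.0021), array([ 0.4211, -0.3044,  0.002
[... 190 characters left out ...]
at64(0.0657), array([0.4459, 0.3121, 0.0657])) ((414.7448425292969, 299.055908203125), 99.9426040649414)
reagent (array([699.4, 200.8]), array([63.5, 67.5]), 47.1, 559, np.float64(0.0868), array([0.6919, 0.1956, 0.0857]))
small (array([756.4,  44. ]), array([ 91.9, 132.7]), 19.4, 636, np.float64(0.0664), array([0.7566, 0.0441, 0.0632]))
beaker (array([ 749.3, -119.4]), array([68.7, 72. ]), 89.2, 378, np.float64(0.0653), array([ 0.7558, -0.1196,  0.0624]))
tip (array([ 734.8, -289.8]), array([ 89.7, 123.6]), 4.1, 1278, np.float64(0.0707), array([ 0.7336, -0.2892,  0.0706]))
red (array([ 517. , -543.2]), array([125.8, 225.8]), 14.7, 2100, np.float64(0.0152), array([ 0.5209, -0.5629,  0.022 ]))
```

View pics/crop1.png

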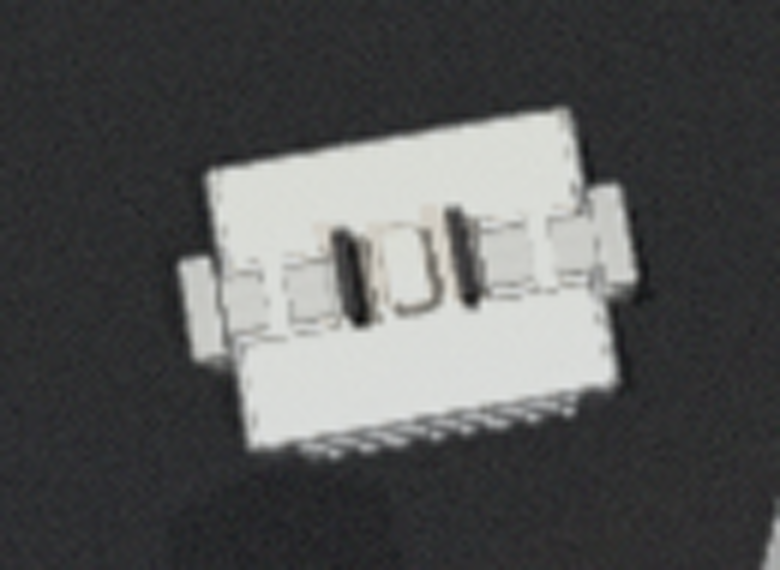

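The crop shows the white lid with two upright black paddles at crop (350,275) and (462,255), and steel keepers at both ends. The large case is right: the plate is 128 mm, the paddle faces 59 mm apart, and the keepers span 198 mm. Case centre is (0.490,-0.019) at yaw 9.3°, the pan (0.447,0.313), and the mat (0.422,-0.305) at yaw -16.9°. All of these match the given sizes. Next I reach over the lid.

```bash
cat >> h.py <<'E'
from scipy.spatial.transform import Rotation as Ro
def rel(target,yaw=None):
    s=telemetry.get_state(); p=s['position']; q=s['ee_rot']
    R=Ro.from_quat([q[1],q[2],q[3],q[0]]).as_matrix()
    y=np.degrees(np.arctan2(R[1,1],R[0,1]))-90; y=(y+90)%180-90
    print('t',round(s['clock'],2),'p',np.round(p,4),'yaw',round(y,2),'tilt',np.round(R[:,2],4),'F',np.round(s['contact_force'],1),'w',round(s['width'],4),'q6',np.round(s['qpos'][[0,5]],2))
    if target is not None: print('slide',np.round((np.array(target)-p)/.15,4),end=' ')
    if yaw is not None: print('twist z',round((yaw-y)/360,4))
    print()
E
python3 -m creep '{"slide":[[0.1,0.17,0],[0.25,0.43,0],[0.4,0.7,0],[0.5,0.87,0]],"twist":[[0,0,-0.007],[0,0,-0.014],[0,0,-0.02],[0,0,-0.027]],"fingers":[1,1,1,1]}'
python3 -m creep '{"slide":[[0.13,0.22,0],[0.25,0.44,0],[0.38,0.65,0],[0.5,0.87,0]],"twist":[[0,0,0],[0,0,0],[0,0,0],[0,0,0]],"fingers":[1,1,1,1]}'
python3 -m creep '{"slide":[[0.13,0.22,0],[0.25,0.44,0],[0.38,0.65,0],[0.5,0.87,0]],"twist":[[0,0,0],[0,0,0],[0,0,0],[0,0,0]],"fingers":[1,1,1,1]}'
python3 -m creep '{"slide":[[0.13,0.22,0],[0.25,0.44,0],[0.38,0.65,0],[0.5,0.87,0],[0.5,0.87,0],[0.5,0.87,0]],"twist":[[0,0,0],[0,0,0],[0,0,0],[0,0,0],[0,0,0],[0,0,0]],"fingers":[1,1,1,1,1,1]}'
python3 -c "
from h import *
rel([.490,-.019,.135],9.3)"
```

```text
clock: 0.5
position: [0.2629, -0.41, 0.2308]
ee_rot: [-0.001, 0.997, 0.08, 0.0]
contact_force: [-0.0, -0.0, 0.9]
width: 0.0856
clock: 0.9
position: [0.3378, -0.2812, 0.2311]
ee_rot: [-0.0, 0.997, 0.081, -0.0]
contact_force: [0.2, 0.2, 0.3]
width: 0.0854
clock: 1.3
position: [0.4128, -0.1507, 0.2312]
ee_rot: [0.0, 0.997, 0.081, -0.0]
contact_force: [-0.4, -0.4, 0.4]
width: 0.0854
clock: 1.9
position: [0.487, -0.0211, 0.2308]
ee_rot: [0.0, 0.997, 0.082, -0.001]
contact_force: [-0.5, -1.1, 0.2]
width: 0.0856
t 1.9 p [ 0.487  -0.0211  0.2308] yaw 9.42 tilt [-1.6e-03 -5.0e-04 -1.0e+00] F [-0.5 -1.1  0.2] w 0.0856 q6 [-0.19  1.22]
slide [ 0.0202  0.0143 -0.6387] twist z -0.0003
```

```bash

python3 -m creep '{"slide":[[0.02,0.014,-0.1],[0.02,0.014,-0.22],[0.02,0.014,-0.34],[0.02,0.014,-0.46],[0.02,0.014,-0.56],[0.02,0.014,-0.62],[0.02,0.014,-0.64],[0.02,0.014,-0.64]],"twist":[[0,0,0],[0,0,0],[0,0,0],[0,0,0],[0,0,0],[0,0,0],[0,0,0],[0,0,0]],"fingers":[1,1,1,1,1,1,1,1]}'
python3 -c "
from h import *
rel([.490,-.019,.135],9.3)
for n in ('top','side'):
    d=shot(n); im=d['img'][180:290,210:360] if n=='top' else d['img'][140:250,210:360]
    cv2.imwrite('pics/pre_%s.png'%n,cv2.resize(im,None,fx=5,fy=5,interpolation=cv2.INTER_CUBIC))
"
```

```text
clock: 2.7
position: [0.4901, -0.0202, 0.1353]
ee_rot: [0.0, 0.997, 0.081, -0.0]
contact_force: [-0.5, -0.1, 0.1]
width: 0.0854
t 2.7 p [ 0.4901 -0.0202  0.1353] yaw 9.24 tilt [-4.e-04 -2.e-04 -1.e+00] F [-0.5 -0.1  0.1] w 0.0854 q6 [-0.18  1.23]
slide [-0.0005  0.0078 -0.0019] twist z 0.0002
```

View pics/pre_side.png

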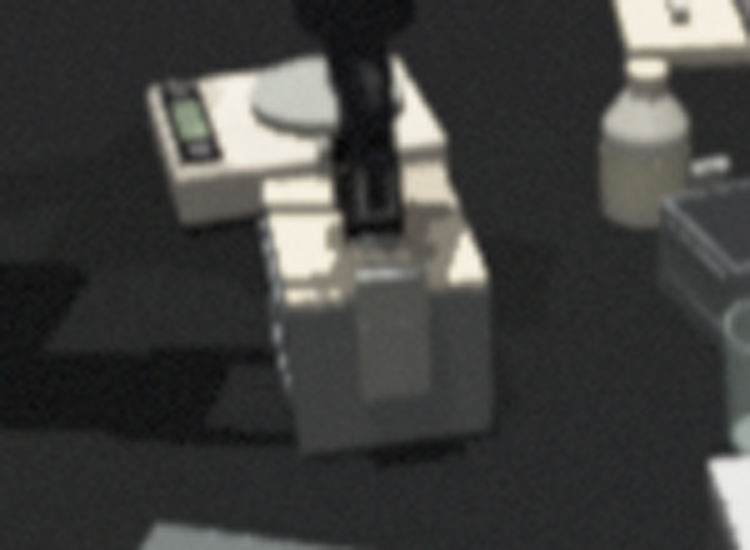

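Side view: the fingers at (370,170) straddle the paddles from above, nothing touching. Pinching at 38 N.

```bash

python3 -m creep '{"slide":[[0,0,0],[0,0,0],[0,0,0],[0,0,0],[0,0,0],[0,0,0],[0,0,0],[0,0,0],[0,0,0],[0,0,0]],"twist":[[0,0,0],[0,0,0],[0,0,0],[0,0,0],[0,0,0],[0,0,0],[0,0,0],[0,0,0],[0,0,0],[0,0,0]],"fingers":[-1,-1,-1,-1,-1,-1,-1,-1,-1,-1]}' 38
```

```text
clock: 3.8
position: [0.4915, -0.021, 0.1375]
ee_rot: [0.002, 0.997, 0.081, 0.002]
contact_force: [-2.5, -4.4, 11.0]
width: 0.0348
```

```bash

python3 -c "
from h import *
rel([.490,-.019,.135],9.3)
for n in ('top','side'):
    d=shot(n); im=d['img'][180:290,210:360] if n=='top' else d['img'][140:250,210:360]
    cv2.imwrite('pics/pin_%s.png'%n,cv2.resize(im,None,fx=5,fy=5,interpolation=cv2.INTER_CUBIC))
    W=cloud(d); 
    m=(abs(W[...,2]-.1215)<.006)&(np.hypot(W[...,0]-.49,W[...,1]+.019)<.105)
"
```

```text
t 3.8 p [ 0.4915 -0.021   0.1375] yaw 9.33 tilt [ 0.0034 -0.0033 -1.    ] F [-2.5 -4.4 11. ] w 0.0348 q6 [-0.18  1.23]
slide [-0.0099  0.0132 -0.0166] twist z -0.0001
```

View pics/pin_side.png

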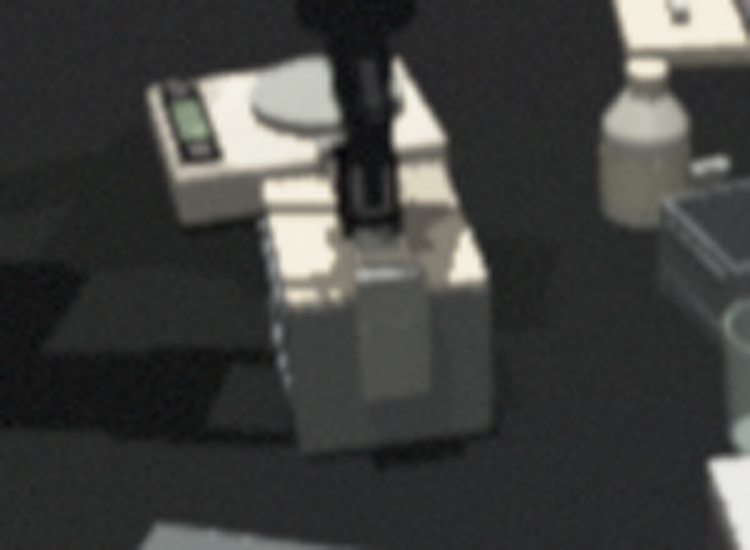

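View pics/pin_top.png

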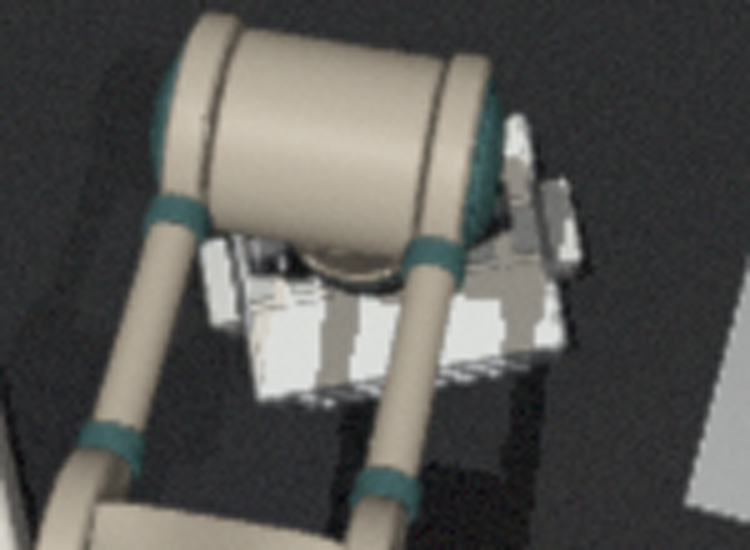

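The side view shows the fingers closed on the paddles at (370,200), with the keeper still over the lid end. Doing a small test lift while watching the force.

```bash

python3 -m creep '{"slide":[[0,0,0.01],[0,0,0.02],[0,0,0.03],[0,0,0.04],[0,0,0.05],[0,0,0.05]],"twist":[[0,0,0],[0,0,0],[0,0,0],[0,0,0],[0,0,0],[0,0,0]],"fingers":[-1,-1,-1,-1,-1,-1]}'
```

```text
clock: 4.5
position: [0.4904, -0.0195, 0.1428]
ee_rot: [-0.0, 0.997, 0.081, -0.0]
contact_force: [-0.3, 0.5, -2.5]
width: 0.0352
```

```bash

python3 -m creep '{"slide":[[0,0,0.04],[0,0,0.09],[0,0,0.15],[0,0,0.23],[0,0,0.32],[0,0,0.42],[0,0,0.5],[0,0,0.55],[0,0,0.55]],"twist":[[0,0,0],[0,0,0],[0,0,0],[0,0,0],[0,0,0],[0,0,0],[0,0,0],[0,0,0],[0,0,0]],"fingers":[-1,-1,-1,-1,-1,-1,-1,-1,-1]}'
python3 -c "
from h import *
rel([.4224,-.3047,.24],-16.9)
for n in ('top','side'):
    d=shot(n); im=d['img'][160:290,210:360] if n=='top' else d['img'][100:230,210:360]
    cv2.imwrite('pics/lift_%s.png'%n,cv2.resize(im,None,fx=4,fy=4,interpolation=cv2.INTER_CUBIC))
"
```

```text
clock: 5.4
position: [0.4911, -0.0197, 0.2267]
ee_rot: [0.0, 0.997, 0.081, 0.001]
contact_force: [0.0, -1.3, -2.7]
width: 0.0348
t 5.4 p [ 0.4911 -0.0197  0.2267] yaw 9.29 tilt [ 2.8e-03 -6.0e-04 -1.0e+00] F [ 0.  -1.3 -2.7] w 0.0348 q6 [-0.18  1.23]
slide [-0.4577 -1.8999  0.0884] twist z -0.0727
```

View pics/lift_side.png

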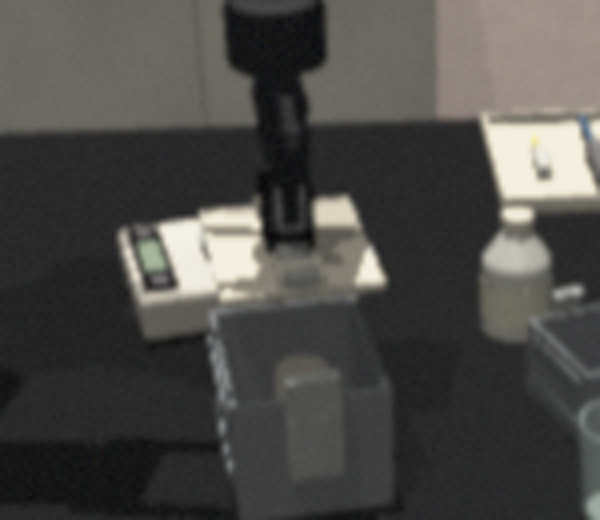

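View pics/lift_top.png

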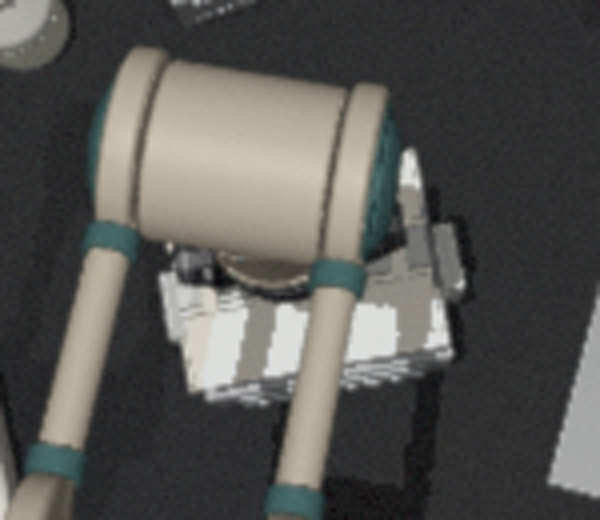

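The lid hangs level over the open case (side view: lid at (295,250), case mouth at (300,310) with the bottle cap behind the keeper at (300,365)). Carrying it to the mat.

```bash

python3 -m creep '{"slide":[[-0.02,-0.08,0],[-0.06,-0.22,0],[-0.10,-0.4,0],[-0.14,-0.58,0],[-0.19,-0.77,0],[-0.23,-0.95,0]],"twist":[[0,0,-0.005],[0,0,-0.015],[0,0,-0.03],[0,0,-0.045],[0,0,-0.06],[0,0,-0.0728]],"fingers":[-1,-1,-1,-1,-1,-1]}'
python3 -m creep '{"slide":[[-0.04,-0.19,-0.03],[-0.09,-0.38,-0.06],[-0.14,-0.57,-0.14],[-0.19,-0.75,-0.25],[-0.22,-0.88,-0.35],[-0.23,-0.95,-0.45],[-0.23,-0.95,-0.55],[-0.23,-0.95,-0.6],[-0.23,-0.95,-0.6]],"twist":[[0,0,0],[0,0,0],[0,0,0],[0,0,0],[0,0,0],[0,0,0],[0,0,0],[0,0,0],[0,0,0]],"fingers":[-1,-1,-1,-1,-1,-1,-1,-1,-1]}'
python3 -c "
from h import *
rel([.4224,-.3047,.0385],-16.9)"
```

```text
clock: 6.1
position: [0.4545, -0.1638, 0.2246]
ee_rot: [0.0, 0.989, -0.15, -0.001]
contact_force: [0.3, 0.6, -2.4]
width: 0.0351
clock: 7.0
position: [0.4199, -0.3041, 0.1338]
ee_rot: [-0.001, 0.989, -0.148, -0.002]
contact_force: [0.4, 0.1, -2.3]
width: 0.0349
t 7.0 p [ 0.4199 -0.3041  0.1338] yaw -16.97 tilt [-0.003   0.0024 -1.    ] F [ 0.4  0.1 -2.3] w 0.0349 q6 [-0.76  1.11]
slide [ 0.0164 -0.0041 -0.6353] twist z 0.0002
```

```bash

python3 -m creep '{"slide":[[0,0,-0.08],[0,0,-0.2],[0,0,-0.32],[0,0,-0.43],[0,0,-0.52],[0,0,-0.57],[0,0,-0.60],[0,0,-0.6]],"twist":[[0,0,0],[0,0,0],[0,0,0],[0,0,0],[0,0,0],[0,0,0],[0,0,0],[0,0,0]],"fingers":[-1,-1,-1,-1,-1,-1,-1,-1]}'
python3 -m creep '{"slide":[[0,0,-0.01],[0,0,-0.02],[0,0,-0.03],[0,0,-0.03]],"twist":[[0,0,0],[0,0,0],[0,0,0],[0,0,0]],"fingers":[-1,-1,-1,-1]}'
```

```text
clock: 7.8
position: [0.4214, -0.3045, 0.0452]
ee_rot: [0.0, 0.989, -0.147, -0.0]
contact_force: [0.5, 0.1, -2.5]
width: 0.0352
clock: 8.2
position: [0.4213, -0.3046, 0.0409]
ee_rot: [0.0, 0.989, -0.147, 0.0]
contact_force: [-0.3, 0.0, -2.5]
width: 0.0349
```

```bash

python3 -m creep '{"slide":[[0,0,-0.005],[0,0,-0.01],[0,0,-0.015],[0,0,-0.015]],"twist":[[0,0,0],[0,0,0],[0,0,0],[0,0,0]],"fingers":[-1,-1,-1,-1]}'
```

```text
clock: 8.6
position: [0.4213, -0.3046, 0.0387]
ee_rot: [0.0, 0.989, -0.147, 0.0]
contact_force: [-0.6, -1.0, -2.4]
width: 0.0348
```

```bash

python3 -m creep '{"slide":[[0,0,-0.005],[0,0,-0.01],[0,0,-0.015],[0,0,-0.015]],"twist":[[0,0,0],[0,0,0],[0,0,0],[0,0,0]],"fingers":[-1,-1,-1,-1]}'
```

```text
clock: 9.0
position: [0.4213, -0.3046, 0.0384]
ee_rot: [0.0, 0.989, -0.147, 0.0]
contact_force: [-3.4, 3.0, 14.2]
width: 0.0346
```

Contact at TCP z 0.0384, which is the expected 35.4 mm above the lid origin on the mat. Relieving the push, opening, and going up.

```bash

python3 -m creep '{"slide":[[0,0,0.008],[0,0,0.012],[0,0,0.012],[0,0,0.012],[0,0,0.012],[0,0,0.012],[0,0,0.012],[0,0,0.012],[0,0,0.012]],"twist":[[0,0,0],[0,0,0],[0,0,0],[0,0,0],[0,0,0],[0,0,0],[0,0,0],[0,0,0],[0,0,0]],"fingers":[-1,-1,1,1,1,1,1,1,1]}'
python3 -m creep '{"slide":[[0,0,0.1],[0,0,0.3],[0,0,0.6],[0,0,0.9],[0,0.2,1],[0,0.5,1],[0,0.8,1],[0,1,1]],"twist":[[0,0,0],[0,0,0],[0,0,0],[0,0,0],[0,0,0],[0,0,0],[0,0,0],[0,0,0]],"fingers":[1,1,1,1,1,1,1,1]}'
python3 - <<'E'
from h import *
rel(None)
d=shot('top','t2');W=cloud(d);im=d['img']
s=shot('side','s2');Ws=cloud(s)
def mar(P):
    r=cv2.minAreaRect((P[:,:2]*1000).astype(np.float32)); return np.round(r[0],1),np.round(r[1],1),round(r[2],1),len(P),np.median(P[:,2]).round(4)
for w in(W,Ws):
    P=w.reshape(-1,3); n=lambda c,r:np.hypot(P[:,0]-c[0],P[:,1]-c[1])<r
    for lo,hi in((.012,.021),(.06,.09)):
        m=n((.4224,-.3047),.12)&(P[:,2]>lo)&(P[:,2]<hi)
        if m.sum()>5: print('lid',lo,mar(P[m]))
    m=n((.49,-.019),.06)&(P[:,2]>.09)&(P[:,2]<.106)
    if m.sum()>5:print('cap',mar(P[m]),cv2.minEnclosingCircle((P[m][:,:2]*1000).astype(np.float32)))
E
```

```text
clock: 9.9
position: [0.4214, -0.3046, 0.0382]
ee_rot: [0.0, 0.989, -0.147, 0.0]
contact_force: [0.7, 0.1, 0.3]
width: 0.0855
clock: 10.7
position: [0.4205, -0.152, 0.1884]
ee_rot: [-0.0, 0.989, -0.147, -0.0]
contact_force: [0.3, 0.6, 0.2]
width: 0.0855
t 10.7 p [ 0.4205 -0.152   0.1884] yaw -16.89 tilt [ 0.e+00  9.e-04 -1.e+00] F [0.3 0.6 0.2] w 0.0855 q6 [-0.5   1.36]

lid 0.012 (array([ 413.5, -322.9]), array([141. , 126.4]), 73.4, 1041, np.float64(0.0161))
lid 0.06 (array([ 419.1, -304.9]), array([51.6, 38.2]), 71.8, 97, np.float64(0.0651))
cap (array([493. , -33.4]), array([118.3,  44.7]), 11.7, 214, np.float64(0.099)) ((490.0589294433594, -20.040733337402344), 59.61050796508789)
lid 0.012 (array([ 421.4, -306. ]), array([174.7, 128.6]), 73.0, 1188, np.float64(0.0174))
lid 0.06 (array([ 422.5, -305.2]), array([61. , 41.3]), 71.8, 220, np.float64(0.0675))
cap (array([496.7, -36.4]), array([33.2, 39.1]), 83.3, 52, np.float64(0.1007)) ((496.2319030761719, -35.506446838378906), 22.27305793762207)
```

View pics/t2.png

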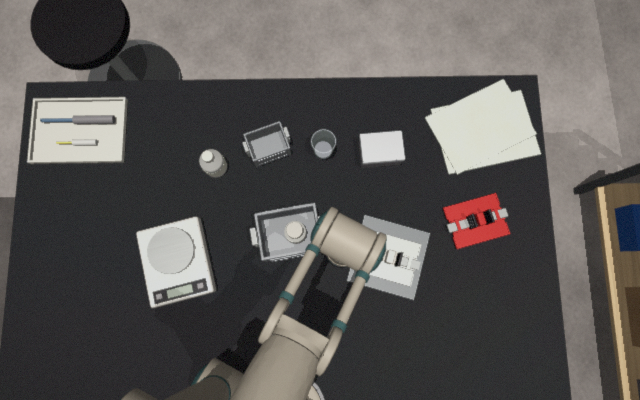

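View pics/s2.png

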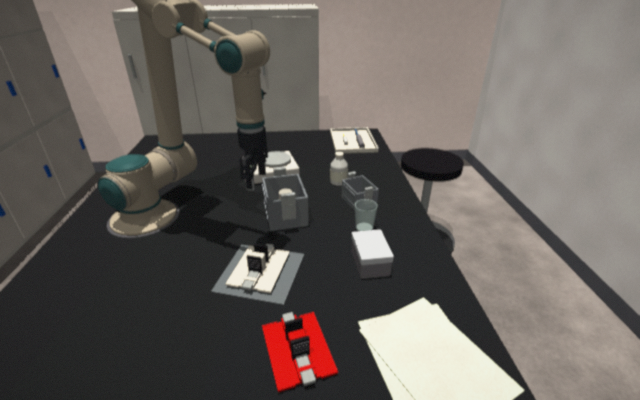

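The lid stands on the mat, right way up (top view (400,262), side (262,267)). The bottle cap shows in the case at (294,232). Now I fit the cap and the case opening.

```bash
python3 - <<'E'
from h import *
d=shot('top');W=cloud(d);im=d['img']
c=im[195:275,240:340];cv2.imwrite('pics/cap.png',cv2.resize(c,None,fx=7,fy=7,interpolation=cv2.INTER_CUBIC))
sub=W[215:250,275:315];z=sub[...,2];print(np.round(z[::3,::3],3))
P=sub.reshape(-1,3);I=im[215:250,275:315].reshape(-1,3).min(1)
m=(P[:,2]>.085)&(P[:,2]<.108)&(np.hypot(P[:,0]-.488,P[:,1]+.037)<.032)
Q=P[m];print(len(Q),Q.mean(0),np.median(Q[:,2]),cv2.minEnclosingCircle((Q[:,:2]*1000).astype(np.float32)))
print(np.percentile(Q[:,0],[2,98]),np.percentile(Q[:,1],[2,98]))
E
```

```text
[[ 0.056  0.046  0.03   0.02   0.011  0.012 -0.001  0.003  0.004  0.002
   0.006  0.002  0.009  0.062]
 [ 0.01   0.008  0.008  0.001  0.008  0.002  0.008  0.005  0.002  0.006
   0.008    nan  0.004  0.013]
 [ 0.002  0.005  0.011  0.005  0.006  0.01   0.055  0.059  0.008  0.003
   0.002  0.003  0.01   0.003]
 [ 0.005  0.006  0.009  0.011  0.067  0.098  0.099  0.1    0.099  0.06
   0.005  0.014  0.006  0.004]
 [ 0.006  0.006  0.007  0.011  0.103  0.103  0.099  0.099  0.1    0.068
   0.005  0.005  0.014  0.573]
 [-0.001  0.007  0.003  0.061  0.103  0.098  0.097  0.104  0.102  0.091
   0.056  0.006  0.006  0.579]
 [ 0.007  0.008  0.007  0.062  0.101  0.096  0.099  0.099  0.098  0.063
   0.064  0.002  0.569  0.584]
 [ 0.009  0.004  0.008  0.011  0.06   0.103  0.095  0.093  0.085  0.067
   0.031  0.006  0.57   0.585]
 [ 0.003  0.004  0.008  0.007  0.05   0.058  0.064  0.065  0.063  0.055
   0.009  0.005  0.563  0.585]
 [ 0.002  0.011  0.005 -0.     0.005  0.01   0.049  0.052  0.029  0.004
   0.003  0.01   0.573  0.582]
 [ 0.006  0.005  0.006  0.004  0.01   0.01   0.006  0.006  0.01   0.005
  -0.001  0.574  0.578  0.583]
 [ 0.004  0.006  0.008  0.005  0.004  0.006  0.003  0.008  0.     0.006
   0.573  0.581  0.58   0.579]]
209 [ 0.49429401 -0.03462991  0.09869945] 0.09902561110760177 ((495.0923156738281, -34.23596954345703), 22.744491577148438)
[0.47446476 0.5146824 ] [-0.05389987 -0.0154056 ]
```

View pics/cap.png

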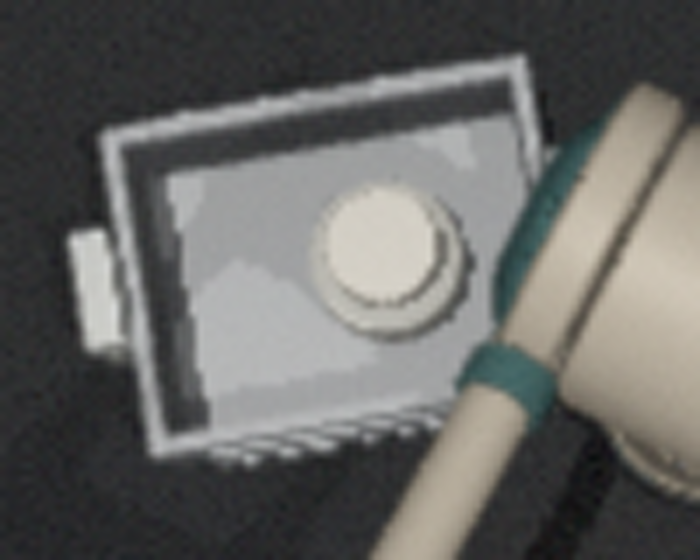

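Cap centre is (0.495,-0.0345), top z 0.099, diameter about 45 mm, which matches 44 mm with the top at 0.100. The crop shows the bottle upright at (385,245), inside the case. I grasp it with the jaws along the case's y, partly opened to clear the walls.

```bash

python3 -m creep '{"slide":[[0.05,0.08,0],[0.15,0.22,0],[0.27,0.42,0],[0.4,0.62,0],[0.48,0.75,0],[0.495,0.783,0],[0.495,0.783,0],[0.495,0.783,0]],"twist":[[0,0,0.01],[0,0,0.025],[0,0,0.04],[0,0,0.055],[0,0,0.0728],[0,0,0.0728],[0,0,0.0728],[0,0,0.0728]],"fingers":[0.5,0.5,0.5,0.5,0.5,0.5,0.5,0.5]}'
python3 -c "
from h import *
rel([.4948,-.0345,.073],9.3)"
```

```text
clock: 11.65
position: [0.4952, -0.0383, 0.1879]
ee_rot: [0.0, 0.997, 0.08, -0.0]
contact_force: [-0.1, -0.2, 0.4]
width: 0.0635
t 11.65 p [ 0.4952 -0.0383  0.1879] yaw 9.18 tilt [-8.e-04 -9.e-04 -1.e+00] F [-0.1 -0.2  0.4] w 0.0635 q6 [-0.22  1.19]
slide [-0.0025  0.0255 -0.7662] twist z 0.0003
```

```bash

python3 -m creep '{"slide":[[0,0.008,-0.1],[0,0.008,-0.22],[0,0.008,-0.34],[0,0.008,-0.46],[0,0.008,-0.56],[0,0.008,-0.64],[0,0.008,-0.70],[0,0.008,-0.74],[0,0.008,-0.766],[0,0.008,-0.766]],"twist":[[0,0,0],[0,0,0],[0,0,0],[0,0,0],[0,0,0],[0,0,0],[0,0,0],[0,0,0],[0,0,0],[0,0,0]],"fingers":[0.5,0.5,0.5,0.5,0.5,0.5,0.5,0.5,0.5,0.5]}'
python3 -c "
from h import *
rel([.4948,-.0345,.073],9.3)"
```

```text
clock: 12.65
position: [0.4954, -0.0362, 0.073]
ee_rot: [0.0, 0.997, 0.081, -0.0]
contact_force: [-0.3, 0.7, -0.5]
width: 0.0642
t 12.65 p [ 0.4954 -0.0362  0.073 ] yaw 9.26 tilt [-4.e-04 -1.e-04 -1.e+00] F [-0.3  0.7 -0.5] w 0.0642 q6 [-0.21  1.2 ]
slide [-0.004   0.0113 -0.0003] twist z 0.0001
```

```bash

python3 -m creep '{"slide":[[0,0.011,0],[0,0.011,0],[0,0.011,0],[0,0.011,0],[0,0.011,0],[0,0.011,0],[0,0.011,0],[0,0.011,0]],"twist":[[0,0,0],[0,0,0],[0,0,0],[0,0,0],[0,0,0],[0,0,0],[0,0,0],[0,0,0]],"fingers":[0.5,-1,-1,-1,-1,-1,-1,-1]}' 40
python3 -m creep '{"slide":[[0,0,0.01],[0,0,0.03],[0,0,0.06],[0,0,0.07],[0,0,0.07]],"twist":[[0,0,0],[0,0,0],[0,0,0],[0,0,0],[0,0,0]],"fingers":[-1,-1,-1,-1,-1]}'
python3 -c "
from h import *
rel([.447,.3127,.20])"
```

```text
clock: 13.45
position: [0.4962, -0.0345, 0.0739]
ee_rot: [0.0, 0.997, 0.081, 0.001]
contact_force: [-0.8, -1.2, 6.2]
width: 0.0427
clock: 13.95
position: [0.4957, -0.0342, 0.0839]
ee_rot: [0.0, 0.997, 0.081, 0.0]
contact_force: [-0.4, -0.9, -2.0]
width: 0.0429
t 13.95 p [ 0.4957 -0.0342  0.0839] yaw 9.29 tilt [ 3.e-04 -1.e-04 -1.e+00] F [-0.4 -0.9 -2. ] w 0.0429 q6 [-0.21  1.2 ]
slide [-0.3244  2.3128  0.7739]
```

Lifted, with a load of about 2 N (0.2 kg). Raising it clear of the keepers.

```bash

python3 -m creep '{"slide":[[0,0,0.05],[0,0,0.13],[0,0,0.25],[0,0,0.4],[0,0,0.55],[0,0,0.7],[0,0,0.82],[0,0,0.9],[0,0,0.95],[0,0,0.95]],"twist":[[0,0,0],[0,0,0],[0,0,0],[0,0,0],[0,0,0],[0,0,0],[0,0,0],[0,0,0],[0,0,0],[0,0,0]],"fingers":[-1,-1,-1,-1,-1,-1,-1,-1,-1,-1]}'
python3 -c "
from h import *
rel([.447,.3127,.2])
d=shot('side'); im=d['img'][100:230,210:360]
cv2.imwrite('pics/bot.png',cv2.resize(im,None,fx=4,fy=4,interpolation=cv2.INTER_CUBIC))"
```

```text
clock: 14.95
position: [0.4959, -0.0343, 0.227]
ee_rot: [0.0, 0.997, 0.081, 0.001]
contact_force: [0.7, 0.2, -2.9]
width: 0.0429
t 14.95 p [ 0.4959 -0.0343  0.227 ] yaw 9.29 tilt [ 1.5e-03 -4.0e-04 -1.0e+00] F [ 0.7  0.2 -2.9] w 0.0429 q6 [-0.21  1.2 ]
slide [-0.3261  2.3135 -0.1799]
```

View pics/bot.png

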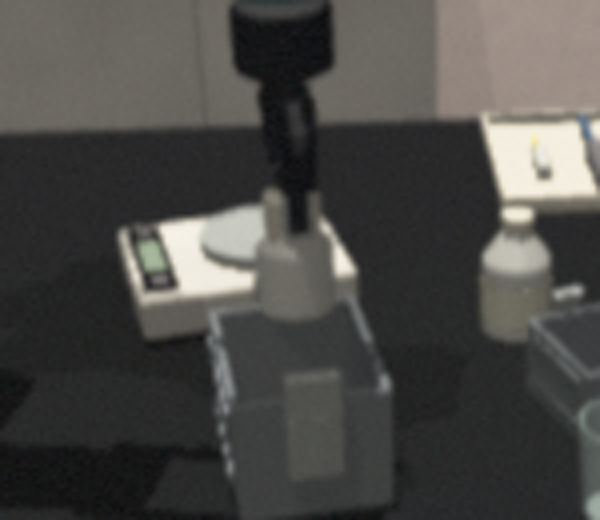

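The bottle hangs upright above the case at (295,270). Carrying it to the pan.

```bash

python3 -m creep '{"slide":[[-0.01,0.06,0],[-0.02,0.16,0],[-0.04,0.3,0],[-0.06,0.46,0],[-0.08,0.63,0],[-0.1,0.8,0]],"twist":[[0,0,0],[0,0,0],[0,0,0],[0,0,0],[0,0,0],[0,0,0]],"fingers":[-1,-1,-1,-1,-1,-1]}'
python3 -m creep '{"slide":[[-0.02,0.17,0],[-0.04,0.34,0],[-0.06,0.5,0],[-0.08,0.66,0],[-0.1,0.8,0]],"twist":[[0,0,0],[0,0,0],[0,0,0],[0,0,0],[0,0,0]],"fingers":[-1,-1,-1,-1,-1]}'
python3 -m creep '{"slide":[[-0.02,0.15,0],[-0.05,0.32,0],[-0.07,0.48,0],[-0.09,0.6,0],[-0.11,0.68,0],[-0.12,0.713,0],[-0.12,0.713,0],[-0.12,0.713,0]],"twist":[[0,0,0],[0,0,0],[0,0,0],[0,0,0],[0,0,0],[0,0,0],[0,0,0],[0,0,0]],"fingers":[-1,-1,-1,-1,-1,-1,-1,-1]}'
python3 -c "
from h import *
rel([.4475,.3127,.136],9.3)"
```

```text
clock: 15.6
position: [0.4795, 0.0879, 0.2255]
ee_rot: [-0.0, 0.997, 0.081, -0.001]
contact_force: [0.4, -0.6, -2.7]
width: 0.0428
clock: 16.1
position: [0.4641, 0.208, 0.2255]
ee_rot: [-0.0, 0.997, 0.082, -0.001]
contact_force: [1.2, 1.1, -2.3]
width: 0.0428
clock: 16.9
position: [0.4474, 0.3121, 0.2261]
ee_rot: [0.0, 0.997, 0.081, -0.0]
contact_force: [-0.4, -0.1, -2.1]
width: 0.0431
t 16.9 p [0.4474 0.3121 0.2261] yaw 9.29 tilt [-3.e-04 -1.e-03 -1.e+00] F [-0.4 -0.1 -2.1] w 0.0431 q6 [0.48 1.89]
slide [ 0.0009  0.0039 -0.6005] twist z 0.0
```

```bash

python3 -m creep '{"slide":[[0,0.004,-0.06],[0,0.004,-0.15],[0,0.004,-0.26],[0,0.004,-0.36],[0,0.004,-0.45],[0,0.004,-0.51],[0,0.004,-0.54],[0,0.004,-0.56],[0,0.004,-0.57],[0,0.004,-0.57]],"twist":[[0,0,0],[0,0,0],[0,0,0],[0,0,0],[0,0,0],[0,0,0],[0,0,0],[0,0,0],[0,0,0],[0,0,0]],"fingers":[-1,-1,-1,-1,-1,-1,-1,-1,-1,-1]}'
python3 -m creep '{"slide":[[0,0,-0.006],[0,0,-0.012],[0,0,-0.018],[0,0,-0.022],[0,0,-0.022]],"twist":[[0,0,0],[0,0,0],[0,0,0],[0,0,0],[0,0,0]],"fingers":[-1,-1,-1,-1,-1]}'
python3 -m creep '{"slide":[[0,0,-0.004],[0,0,-0.008],[0,0,-0.011],[0,0,-0.011]],"twist":[[0,0,0],[0,0,0],[0,0,0],[0,0,0]],"fingers":[-1,-1,-1,-1]}'
```

```text
clock: 17.9
position: [0.4478, 0.3134, 0.141]
ee_rot: [-0.0, 0.997, 0.081, 0.0]
contact_force: [-1.2, -0.0, -2.6]
width: 0.0431
clock: 18.4
position: [0.4475, 0.3133, 0.1373]
ee_rot: [0.0, 0.997, 0.081, -0.0]
contact_force: [0.4, 0.1, -2.6]
width: 0.0426
clock: 18.8
position: [0.4475, 0.3133, 0.1357]
ee_rot: [0.0, 0.997, 0.081, -0.0]
contact_force: [-0.1, -0.2, -1.8]
width: 0.0429
```

```bash

python3 -m creep '{"slide":[[0,0,-0.003],[0,0,-0.006],[0,0,-0.007],[0,0,-0.007]],"twist":[[0,0,0],[0,0,0],[0,0,0],[0,0,0]],"fingers":[-1,-1,-1,-1]}'
```

```text
clock: 19.2
position: [0.4475, 0.3132, 0.1347]
ee_rot: [0.0, 0.997, 0.081, -0.0]
contact_force: [0.3, -0.2, -3.1]
width: 0.0433
```

```bash

python3 -m creep '{"slide":[[0,0,-0.003],[0,0,-0.006],[0,0,-0.006]],"twist":[[0,0,0],[0,0,0],[0,0,0]],"fingers":[-1,-1,-1]}'
```

```text
clock: 19.5
position: [0.4476, 0.3133, 0.134]
ee_rot: [0.0, 0.997, 0.081, 0.0]
contact_force: [-0.6, -0.3, -1.1]
width: 0.0429
```

Contact is just beginning, at the predicted height of 0.134.

```bash

python3 -m creep '{"slide":[[0,0,-0.003],[0,0,-0.004],[0,0,-0.004]],"twist":[[0,0,0],[0,0,0],[0,0,0]],"fingers":[-1,-1,-1]}'
```

```text
clock: 19.8
position: [0.4478, 0.3133, 0.1339]
ee_rot: [-0.0, 0.997, 0.081, 0.0]
contact_force: [-0.8, -1.4, 5.2]
width: 0.0429
```

```bash

python3 -m creep '{"slide":[[0,0,0.002],[0,0,0.002],[0,0,0.002],[0,0,0.002],[0,0,0.002],[0,0,0.002]],"twist":[[0,0,0],[0,0,0],[0,0,0],[0,0,0],[0,0,0],[0,0,0]],"fingers":[0,0.3,0.6,0.6,0.6,0.6]}'
python3 -m creep '{"slide":[[0,0,0.04],[0,0,0.12],[0,0,0.25],[0,0,0.45],[0,0,0.65],[0,-0.1,0.72],[0,-0.3,0.72],[0,-0.6,0.72],[0,-0.9,0.72]],"twist":[[0,0,0],[0,0,0],[0,0,0],[0,0,0],[0,0,0],[0,0,0],[0,0,0],[0,0,0],[0,0,0]],"fingers":[0.6,0.6,0.6,0.6,1,1,1,1,1]}'
python3 -m creep '{"slide":[[0,-0.25,0],[0,-0.5,0],[0,-0.75,0],[0,-1,0]],"twist":[[0,0,-0.02],[0,0,-0.04],[0,0,-0.06],[0,0,-0.0728]],"fingers":[1,1,1,1]}'
python3 - <<'E'
from h import *
rel([.4215,-.305,.038],-16.9)
d=shot('top','t3');W=cloud(d);im=d['img']
shot('side','s3')
P=W.reshape(-1,3)
m=(np.hypot(P[:,0]-.447,P[:,1]-.313)<.05)&(P[:,2]>.14)&(P[:,2]<.17)
print('cap',P[m].mean(0),np.median(P[m][:,2]),cv2.minEnclosingCircle((P[m][:,:2]*1000).astype(np.float32)))
m=(np.hypot(P[:,0]-.447,P[:,1]-.313)<.085)&(P[:,2]>.06)&(P[:,2]<.072)
print('pan',cv2.minEnclosingCircle((P[m][:,:2]*1000).astype(np.float32)))
E
```

```text
clock: 20.4
position: [0.4475, 0.3133, 0.1334]
ee_rot: [0.0, 0.997, 0.081, -0.0]
contact_force: [1.3, -0.4, -0.1]
width: 0.0683
clock: 21.3
position: [0.4468, 0.1762, 0.2414]
ee_rot: [0.001, 0.997, 0.082, -0.0]
contact_force: [1.0, 0.0, 0.3]
width: 0.0857
clock: 21.7
position: [0.4463, 0.026, 0.2414]
ee_rot: [0.0, 0.989, -0.149, -0.0]
contact_force: [0.6, -0.8, 0.0]
width: 0.0851
t 21.7 p [0.4463 0.026  0.2414] yaw -17.16 tilt [-5.e-04 -7.e-04 -1.e+00] F [ 0.6 -0.8  0. ] w 0.0851 q6 [-0.1   1.77]
slide [-0.1656 -2.2068 -1.3561] twist z 0.0007

cap [0.44622511 0.31061908 0.15836123] 0.15934940001940068 ((446.7048645019531, 312.4300842285156), 22.39488410949707)
pan ((446.5691833496094, 313.27825927734375), 65.60021209716797)
```

View pics/t3.png

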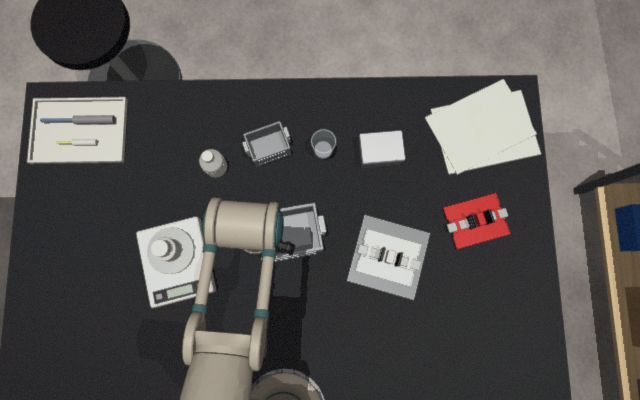

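View pics/s3.png

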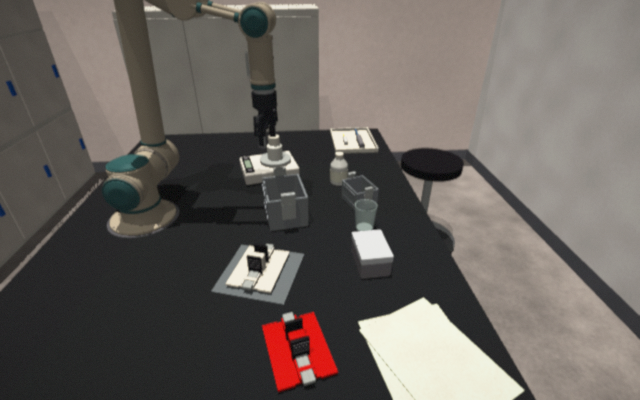

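The bottle stands upright on the pan, cap (0.4467,0.3124) against pan centre (0.4466,0.3133). In the top view it is at (166,250). The lid lies at (390,257). I go back to it and measure it on the way.

```bash

python3 - <<'E'
from h import *
d=shot('top');W=cloud(d)
P=W.reshape(-1,3);n=np.hypot(P[:,0]-.4224,P[:,1]+.3047)<.13
def mar(P):
    r=cv2.minAreaRect((P[:,:2]*1000).astype(np.float32)); return np.round(r[0],1),np.round(r[1],1),round(r[2],1),len(P),np.median(P[:,2]).round(4)
print('plate',mar(P[n&(P[:,2]>.012)&(P[:,2]<.02)]),'pads',mar(P[n&(P[:,2]>.066)&(P[:,2]<.09)]))
E
python3 -m creep '{"slide":[[-0.02,-0.2,0],[-0.04,-0.45,0],[-0.06,-0.7,0],[-0.08,-0.95,0]],"twist":[[0,0,0],[0,0,0],[0,0,0],[0,0,0]],"fingers":[1,1,1,1]}'
python3 -m creep '{"slide":[[-0.02,-0.27,0],[-0.04,-0.53,-0.08],[-0.06,-0.78,-0.25],[-0.08,-0.98,-0.45],[-0.08,-1,-0.65],[-0.08,-1,-0.75],[-0.08,-1,-0.75]],"twist":[[0,0,0],[0,0,0],[0,0,0],[0,0,0],[0,0,0],[0,0,0],[0,0,0]],"fingers":[1,1,1,1,1,1,1]}'
python3 -c "
from h import *
rel([.4215,-.3046,.0382],-16.9)"
```

```text
plate (array([ 420.1, -300.7]), array([177.5, 125.9]), 73.1, 1523, np.float64(0.0159)) pads (array([ 419.7, -302. ]), array([58.7, 38.5]), 72.5, 90, np.float64(0.0734))
clock: 22.25
position: [0.435, -0.1144, 0.2414]
ee_rot: [-0.0, 0.989, -0.146, -0.0]
contact_force: [1.0, 0.2, 1.2]
width: 0.0857
clock: 22.95
position: [0.4219, -0.2623, 0.1265]
ee_rot: [-0.002, 0.989, -0.147, -0.003]
contact_force: [-0.2, 0.6, -0.3]
width: 0.0855
t 22.95 p [ 0.4219 -0.2623  0.1265] yaw -16.87 tilt [-0.0048  0.0044 -1.    ] F [-0.2  0.6 -0.3] w 0.0855 q6 [-0.7   1.17]
slide [-0.0026 -0.2819 -0.5888] twist z -0.0001
```

```bash

python3 -m creep '{"slide":[[0,-0.15,0],[0,-0.282,0],[0,-0.282,-0.06],[0,-0.282,-0.18],[0,-0.282,-0.32],[0,-0.282,-0.44],[0,-0.282,-0.53],[0,-0.282,-0.58],[0,-0.282,-0.589],[0,-0.282,-0.589]],"twist":[[0,0,0],[0,0,0],[0,0,0],[0,0,0],[0,0,0],[0,0,0],[0,0,0],[0,0,0],[0,0,0],[0,0,0]],"fingers":[1,1,1,1,1,1,1,1,1,1]}'
python3 -c "
from h import *
rel([.4214,-.3044,.0382],-16.9)"
```

```text
clock: 23.95
position: [0.4238, -0.3065, 0.041]
ee_rot: [0.0, 0.989, -0.147, 0.0]
contact_force: [-0.2, 0.4, 0.1]
width: 0.0855
t 23.95 p [ 0.4238 -0.3065  0.041 ] yaw -16.91 tilt [ 3.e-04 -2.e-04 -1.e+00] F [-0.2  0.4  0.1] w 0.0855 q6 [-0.76  1.11]
slide [-0.0162  0.0139 -0.0184] twist z 0.0
```

```bash

python3 -m creep '{"slide":[[-0.016,0.013,-0.015],[-0.016,0.013,-0.028],[-0.016,0.013,-0.028],[-0.016,0.013,-0.028]],"twist":[[0,0,0],[0,0,0],[0,0,0],[0,0,0]],"fingers":[1,1,1,1]}'
python3 -m creep '{"slide":[[0,0,0],[0,0,0],[0,0,0],[0,0,0],[0,0,0],[0,0,0],[0,0,0],[0,0,0],[0,0,0],[0,0,0]],"twist":[[0,0,0],[0,0,0],[0,0,0],[0,0,0],[0,0,0],[0,0,0],[0,0,0],[0,0,0],[0,0,0],[0,0,0]],"fingers":[-1,-1,-1,-1,-1,-1,-1,-1,-1,-1]}' 38
python3 -m creep '{"slide":[[0,0,0.015],[0,0,0.04],[0,0,0.08],[0,0,0.12],[0,0,0.12],[0,0,0.12]],"twist":[[0,0,0],[0,0,0],[0,0,0],[0,0,0],[0,0,0],[0,0,0]],"fingers":[-1,-1,-1,-1,-1,-1]}'
python3 -c "
from h import *
rel([.4904,-.0195,.1375],9.3)"
```

```text
clock: 24.35
position: [0.4212, -0.3047, 0.0367]
ee_rot: [0.0, 0.989, -0.147, 0.0]
contact_force: [0.5, -0.4, -0.5]
width: 0.0856
clock: 25.35
position: [0.4217, -0.3047, 0.038]
ee_rot: [0.0, 0.989, -0.147, 0.001]
contact_force: [-1.2, 1.8, 11.6]
width: 0.0356
clock: 25.95
position: [0.4212, -0.3046, 0.0546]
ee_rot: [0.0, 0.989, -0.147, 0.0]
contact_force: [0.0, 0.1, -2.9]
width: 0.0353
t 25.95 p [ 0.4212 -0.3046  0.0546] yaw -16.92 tilt [ 2.e-04 -3.e-04 -1.e+00] F [ 0.   0.1 -2.9] w 0.0353 q6 [-0.76  1.11]
slide [0.4613 1.9009 0.5526] twist z 0.0728
```

```bash

python3 -m creep '{"slide":[[0,0,0.06],[0,0,0.18],[0,0,0.35],[0,0,0.55],[0,0,0.75],[0.02,0.1,0.92],[0.05,0.22,1],[0.09,0.4,1],[0.13,0.57,1],[0.18,0.76,1],[0.23,0.95,1]],"twist":[[0,0,0],[0,0,0],[0,0,0],[0,0,0],[0,0,0],[0,0,0.005],[0,0,0.015],[0,0,0.025],[0,0,0.035],[0,0,0.045],[0,0,0.055]],"fingers":[-1,-1,-1,-1,-1,-1,-1,-1,-1,-1,-1]}'
python3 -m creep '{"slide":[[0.05,0.19,0.05],[0.1,0.4,0.1],[0.15,0.6,0.15],[0.19,0.78,0.15],[0.22,0.9,0.15],[0.231,0.951,0.15],[0.231,0.951,0.15],[0.231,0.951,0.15],[0.231,0.951,0.15]],"twist":[[0,0,0.006],[0,0,0.012],[0,0,0.0178],[0,0,0.0178],[0,0,0.0178],[0,0,0.0178],[0,0,0.0178],[0,0,0.0178],[0,0,0.0178]],"fingers":[-1,-1,-1,-1,-1,-1,-1,-1,-1]}'
python3 -c "
from h import *
rel([.4904,-.0195,.1375],9.28)
d=shot('side'); im=d['img'][100:230,210:360]
cv2.imwrite('pics/back.png',cv2.resize(im,None,fx=4,fy=4,interpolation=cv2.INTER_CUBIC))"
```

```text
clock: 27.05
position: [0.4555, -0.1609, 0.2049]
ee_rot: [0.0, 1.0, 0.026, 0.0]
contact_force: [0.7, 0.0, -1.9]
width: 0.035
clock: 27.95
position: [0.4901, -0.0204, 0.2269]
ee_rot: [0.0, 0.997, 0.08, -0.0]
contact_force: [-0.3, 1.3, -2.8]
width: 0.0349
t 27.95 p [ 0.4901 -0.0204  0.2269] yaw 9.23 tilt [-3.e-04 -7.e-04 -1.e+00] F [-0.3  1.3 -2.8] w 0.0349 q6 [-0.18  1.23]
slide [ 0.0021  0.0062 -0.5963] twist z 0.0001
```

View pics/back.png

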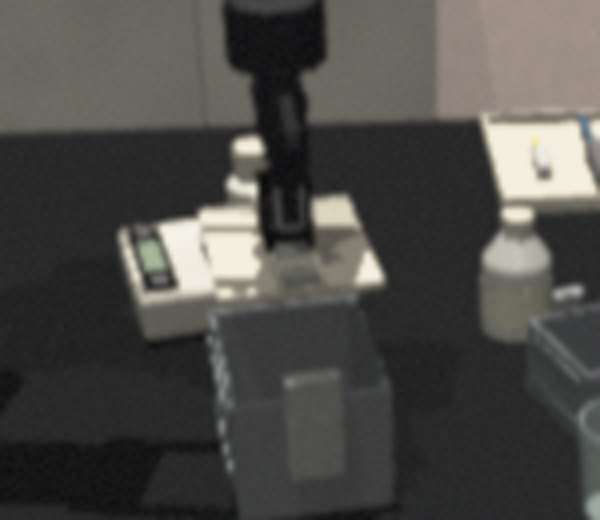

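The lid at (295,250) hangs at the same image position as when it was first lifted. Lowering it, slowly near the mouth.

```bash

python3 -m creep '{"slide":[[0.002,0.005,-0.06],[0.002,0.005,-0.16],[0.002,0.005,-0.27],[0.002,0.005,-0.36],[0.002,0.005,-0.43],[0.002,0.005,-0.48],[0.002,0.005,-0.5],[0.002,0.005,-0.5]],"twist":[[0,0,0],[0,0,0],[0,0,0],[0,0,0],[0,0,0],[0,0,0],[0,0,0],[0,0,0]],"fingers":[-1,-1,-1,-1,-1,-1,-1,-1]}'
python3 -c "
from h import *
rel([.4904,-.0195,.137],9.28)"
```

```text
clock: 28.8
position: [0.4906, -0.0188, 0.1517]
ee_rot: [-0.0, 0.997, 0.081, -0.0]
contact_force: [0.1, -0.6, -3.3]
width: 0.0346
t 28.8 p [ 0.4906 -0.0188  0.1517] yaw 9.28 tilt [-4.e-04 -0.e+00 -1.e+00] F [ 0.1 -0.6 -3.3] w 0.0346 q6 [-0.18  1.23]
slide [-0.001  -0.005  -0.0982] twist z -0.0
```

```bash

python3 -m creep '{"slide":[[0,-0.003,-0.012],[0,-0.003,-0.025],[0,-0.003,-0.037],[0,-0.003,-0.05],[0,-0.003,-0.062],[0,-0.003,-0.073],[0,-0.003,-0.073]],"twist":[[0,0,0],[0,0,0],[0,0,0],[0,0,0],[0,0,0],[0,0,0],[0,0,0]],"fingers":[-1,-1,-1,-1,-1,-1,-1]}'
```

```text
clock: 29.5
position: [0.4904, -0.0191, 0.1408]
ee_rot: [-0.0, 0.997, 0.081, -0.0]
contact_force: [-0.5, 1.1, -2.4]
width: 0.0351
```

```bash

python3 -m creep '{"slide":[[0,0,-0.01],[0,0,-0.018],[0,0,-0.026],[0,0,-0.026]],"twist":[[0,0,0],[0,0,0],[0,0,0],[0,0,0]],"fingers":[-1,-1,-1,-1]}'
```

```text
clock: 29.9
position: [0.4906, -0.0191, 0.1373]
ee_rot: [0.0, 0.997, 0.081, 0.0]
contact_force: [-0.3, 0.7, -0.6]
width: 0.0351
```

```bash

python3 -m creep '{"slide":[[0,0,-0.006],[0,0,-0.012],[0,0,-0.016],[0,0,-0.016]],"twist":[[0,0,0],[0,0,0],[0,0,0],[0,0,0]],"fingers":[-1,-1,-1,-1]}'
python3 -c "
from h import *
rel(None)
d=shot('side'); im=d['img'][140:250,210:360]
cv2.imwrite('pics/seat.png',cv2.resize(im,None,fx=5,fy=5,interpolation=cv2.INTER_CUBIC))"
```

```text
clock: 30.3
position: [0.4907, -0.0191, 0.1372]
ee_rot: [0.0, 0.997, 0.081, 0.001]
contact_force: [-5.6, 0.4, 14.1]
width: 0.0352
t 30.3 p [ 0.4907 -0.0191  0.1372] yaw 9.29 tilt [ 1.4e-03 -4.0e-04 -1.0e+00] F [-5.6  0.4 14.1] w 0.0352 q6 [-0.18  1.23]
```

View pics/seat.png

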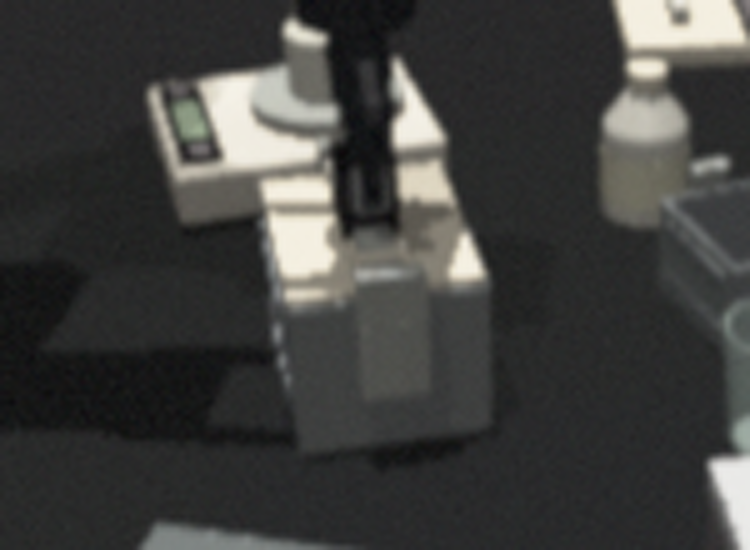

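Seated at TCP z 0.1372 with a 14 N push, as predicted. The view shows the lid flush at (375,280), as at the start. Releasing so the catches spring out.

```bash

python3 -m creep '{"slide":[[0,0,0],[0,0,0],[0,0,0],[0,0,0],[0,0,0],[0,0,0],[0,0,0]],"twist":[[0,0,0],[0,0,0],[0,0,0],[0,0,0],[0,0,0],[0,0,0],[0,0,0]],"fingers":[1,1,1,1,1,1,1]}'
python3 -m creep '{"slide":[[0,0,0.06],[0,0,0.2],[0,0,0.4],[0,0,0.65],[0,0,0.9],[-0.2,-0.1,1],[-0.4,-0.3,1],[-0.6,-0.6,1],[-0.7,-1,1]],"twist":[[0,0,0],[0,0,0],[0,0,0],[0,0,0],[0,0,0],[0,0,0],[0,0,0],[0,0,0],[0,0,0]],"fingers":[1,1,1,1,1,1,1,1,1]}'
python3 -m creep '{"slide":[[0,-0.3,0],[0,-0.6,0],[0,-0.9,0],[0,-1,0],[0,-1,0]],"twist":[[0,0,0],[0,0,0],[0,0,0],[0,0,0],[0,0,0]],"fingers":[1,1,1,1,1]}'
python3 - <<'E'
from h import *
import pickle
rel(None)
a=pickle.load(open('top0.pkl','rb'));b=shot('top','t4');s=shot('side','s4')
def mar(P):
    r=cv2.minAreaRect((P[:,:2]*1000).astype(np.float32)); return np.round(r[0],1),np.round(r[1],1),round(r[2],1),len(P),np.median(P[:,2]).round(4)
for d in(a,b):
    P=cloud(d).reshape(-1,3);r=np.hypot(P[:,0]-.49,P[:,1]+.019)<.11
    for lo,hi in((.105,.123),(.124,.145),(.165,.185)): print(mar(P[r&(P[:,2]>lo)&(P[:,2]<hi)]))
for n,i in(('a',a),('b',b)):
    cv2.imwrite(f'pics/cmp_{n}.png',cv2.resize(i['img'][190:275,235:345],None,fx=7,fy=7,interpolation=cv2.INTER_CUBIC))
P=cloud(b).reshape(-1,3)
m=(np.hypot(P[:,0]-.447,P[:,1]-.313)<.05)&(P[:,2]>.14)&(P[:,2]<.17)
print('cap',np.median(P[m][:,2]),cv2.minEnclosingCircle((P[m][:,:2]*1000).astype(np.float32)))
E
```

```text
clock: 31.05
position: [0.4907, -0.0191, 0.1347]
ee_rot: [0.0, 0.997, 0.081, 0.0]
contact_force: [-0.5, -1.0, -1.0]
width: 0.0851
clock: 31.95
position: [0.3876, -0.1538, 0.286]
ee_rot: [0.0, 0.997, 0.082, 0.001]
contact_force: [1.2, -0.8, 0.5]
width: 0.0854
clock: 32.45
position: [0.3896, -0.3059, 0.2847]
ee_rot: [0.0, 0.997, 0.079, -0.0]
contact_force: [0.2, 0.1, -0.2]
width: 0.0857
t 32.45 p [ 0.3896 -0.3059  0.2847] yaw 9.11 tilt [-1.e-04 -1.e-04 -1.e+00] F [ 0.2  0.1 -0.2] w 0.0857 q6 [-0.81  0.61]

(array([490.4, -18.4]), array([128.3, 196.5]), 9.3, 2295, np.float64(0.1154))
(array([490.4, -18.8]), array([ 44. , 198.2]), 9.1, 510, np.float64(0.1287))
(array([489.8, -19.3]), array([39.4, 59.1]), 10.8, 99, np.float64(0.1726))
(array([490.2, -18.4]), array([128.3, 196.4]), 9.4, 2276, np.float64(0.1153))
(array([491.3, -18.9]), array([ 45.6, 198.2]), 9.2, 547, np.float64(0.1281))
(array([488.8, -17.2]), array([38.1, 59.3]), 9.3, 106, np.float64(0.1733))
cap 0.15891870856262635 ((447.2635498046875, 312.5393981933594), 23.113136291503906)
```

View pics/t4.png

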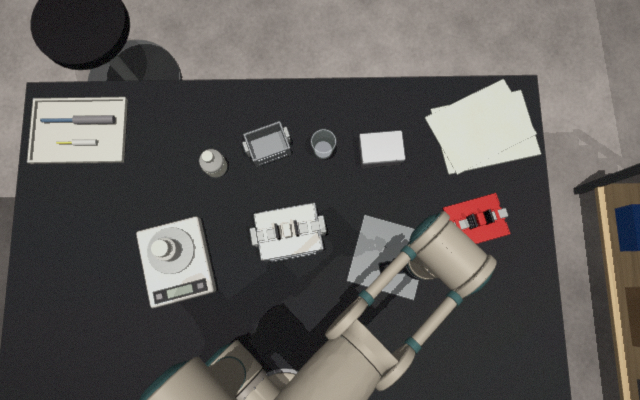

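View pics/cmp_b.png

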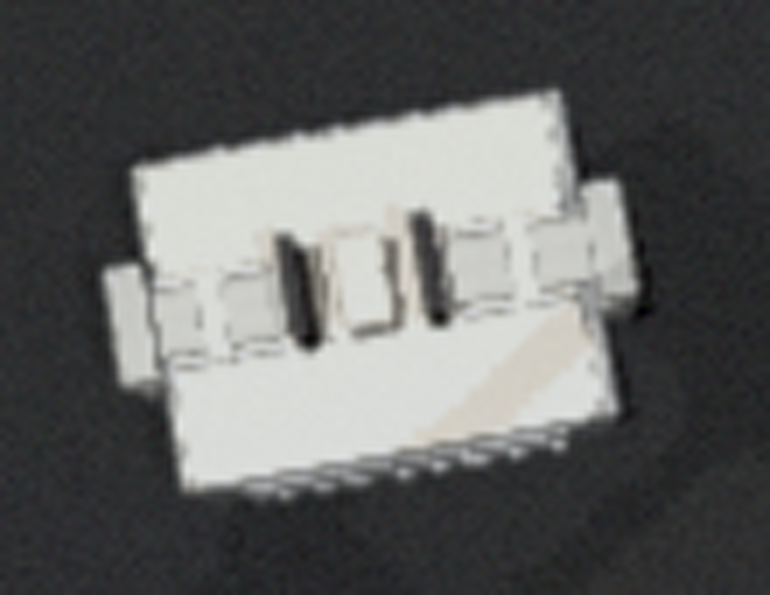

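View pics/s4.png

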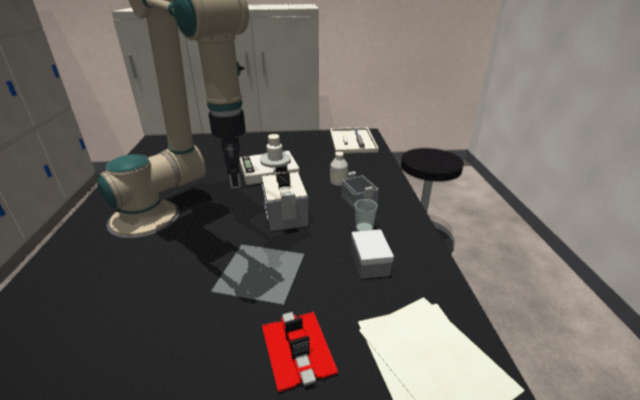

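The lid sits at the same height as at the start (plate 0.1153 against 0.1154), and the paddles are 59 mm apart, so both catches are sprung out. The crop shows a tongue strip running under each keeper at (180,320) and (560,250). The bystanders look unmoved at (213,162), (323,144) and (382,148), and the bottle is on the pan. Handing in.

```bash
python3 -c "
from rig import order
print(order.sign_off())"
```

```text
the job is handed in; nothing more can be done
None
```

The job is done and handed in at about 32.5 s of the 72 s allowed. I pinched the catches free, parked the lid right way up on the mat, stood the bottle on the pan, then put the lid back and released the catches.

Last checks:
- **Lid:** the plate is at 0.1153 m against 0.1154 m at the start, so it is fully down. The paddles are 59 mm apart, as they were at the start, and both tongues run under their keepers in the picture. I did not tug the lid to test the lock.
- **Bottle:** it stands upright within about 1 mm of the pan centre.
- **Bystanders:** the reagent bottle, beaker and tip box look unmoved in the pictures; I did not measure them again.
- **Robot:** it is clear of everything. The highest contact force I read was about 15 N, sampled only at the end of each move.

Three readings did not quite agree:
- The gripper showed about 35 mm for a full pinch, where 38 mm was expected.
- The top camera put the parked lid about 2 mm from the position the arm reported, within the camera's calibration.
- It also showed the paddles about 2 mm off their starting position after the lid was refitted. The plate itself measured within 0.2 mm of the start.

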